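Set out the small bottles on their colour-coded stands

ROBOT

A 7-joint arm with a two-finger parallel gripper is mounted at the origin on a cart in front of the work surface, level with it; the furniture and walls round the work are solid. World frame = base frame: x ahead of the robot, y to its left, z up, the work surface at z = 0. Lengths are in m, angles in rad, forces in N, time in s.
With the tool pointing down it reaches from about 0.4 to 0.875 m from the base axis. Payload 19.3 kg.
Tool frame: the origin (TCP) lies on the centre line of the jaws, within the pads' length; the fingertips stand 14 mm ahead of it and the grasp point (between the pads) lies 5 mm behind it; x points along the fingers, y is the direction in which the jaws open and shut, and the axes are right-handed (so a half turn about x gives the same grasp; the last joint's range is limited). The gripper opens to 85 mm and grips with 20 to 120 N. Pads are 22 mm wide; open, the fingers measure 114 mm over their backs; the gripper's body (76 mm by 85 mm) begins 54 mm behind the grasp point. The pads swing forward as they close: fully open they stand 13 mm farther back than shut.
Start: joints at [1.277, 0.521, -0.036, 1.599, 0.021, 1.021, -0.113], TCP at [0.139, -0.609, 0.245] pointing down, gripper open.
Joint ranges: [-2.91, 2.91], [-0.3, 2.13], [-1.5, 1.42], [0.17, 2.43], [-1.26, 4.41], [0.16, 1.93], [-2.52, 2.52]. Speed limits (rad/s): [1.89, 1.89, 2.39, 2.39, 3.01, 3.01, 3.01].

INTERFACE

Orientations are given as [roll, pitch, yaw] about the fixed x, y, z axes, in that order (R = Rz(yaw) Ry(pitch) Rx(roll)).
In Python, from workcell import monitor, optics, bot gives the robot as it stands.
- The arm moves only by the tool arm_command, never from a script. Its arguments are lists of equal length, an entry for each row: "delta_pos": the shift along the tool's x, y, z as a fraction of full scale, a list of three; "rotation": the turn, a rotation vector about the tool's x, y, z as a fraction of full scale, a list of three. In form: {"delta_pos": [[dx, dy, dz], ...], "rotation": [[wx, wy, wz], ...]}. A call has 1 to 10 rows; each row shifts and turns the pose as measured when the row begins, along the tool's axes as they then stand; what a row does not reach is not made up. Full scale, the value 1, is 30 mm for a shift and 6 degrees for a turn. A row lasts 1/10 s, in which the tool goes at most 50 mm and 8.59 degrees, less where a joint would pass 70% of its speed; a pose out of reach is approached as far as the arm can. A call with a number of a shift or a turn outside -1 to 1 is refused whole. A call with a gripper value outside its range is refused whole. "gripper" is the closure, from -1 (fully open) to 1 (shut), so that 0 is half open, set as the call begins (left out, the last holds). The fingers move at their own pace and stop on an object; "grip_force" is the grip in N (left out, the last holds). Time passes only in rows, so rows that do not move let the fingers close. It gives the time, the measured TCP pose, the force and the opening at its end, in the units of the state.
- monitor.observe(): the state, without advancing time (a new reading comes with each control period).
- optics.grab_frame(name): name is "side" or "top" or "wrist"; returns the picture (420x560x3 uint8, red, green, blue); there is no depth.
- optics.camera_params(name): a dict with "fx", "fy", "cx", "cy" (pixels), "dist_coeffs" ([k1, k2, p1, p2, k3] as OpenCV has them; the pictures are not rectified), "origin" and "rotation" of the camera in the world. Camera axes: x right, y down, z forward; pixel columns grow to the right and rows downward; lengths in m; the calibration is good to about 2 mm. A picture is of the moment at which its call begins: read the wrist's pose just before it. camera_params takes no time and is no camera call; for the wrist camera it gives the pose at the moment of the call.
- bot.job_done(): hands the job in, once; it reports no verdict.
The state is a dict: "clock": time; "qpos": joint angles; "qd": joint speeds; "joint_efforts": joint torques, N m; "position": TCP position; "tool_rot": TCP orientation; "force": force on the tool from outside, world axes, zero at the start; "moment": the same for the moment, N m; "grip_width": finger opening in m.
Only numpy, scipy, OpenCV 4.12 (cv2) and the standard library are available. Lean on these libraries where they do the work, as an engineer would, in place of code of your own. Each camera call takes 0.05 s, during which the arm holds its last target. There are 200 camera calls.

TASK

Set out the bench for calibrating the pH meter: stand each of the four small bottles upright inside the round stand whose rim has the same colour as the bottle's cap (red, yellow, blue, black). The two large bottles, one white with a blue cap and one brown with a black cap, are not needed: leave them where they stand, and do not tip any bottle over.

Things in the scene. Friction and masses are not known exactly. Their poses are not given: they have to be found in the camera images.
- bottle_red: Loose small round screw-cap bottle, white body 43 mm across, red cap, 99 mm tall in all: body straight-sided up to about 60 mm, then a shoulder to the cap, which is 31 mm across and spans 82 to 99 mm. 60 to 130 g. Its foot is slightly uneven: it may lean by 0.04 rad as it stands. Origin: centre of the underside; z up along the bottle.
- bottle_yellow: Loose small round screw-cap bottle, white body 43 mm across, yellow cap, 99 mm tall in all: body straight-sided up to about 60 mm, then a shoulder to the cap, which is 31 mm across and spans 82 to 99 mm. 60 to 130 g. Its foot is slightly uneven: it may lean by 0.04 rad as it stands. Origin: centre of the underside; z up along the bottle.
- bottle_blue: Loose small round screw-cap bottle, white body 43 mm across, blue cap, 99 mm tall in all: body straight-sided up to about 60 mm, then a shoulder to the cap, which is 31 mm across and spans 82 to 99 mm. 60 to 130 g. Its foot is slightly uneven: it may lean by 0.04 rad as it stands. Origin: centre of the underside; z up along the bottle.
- bottle_brown: Loose small round brown dropper bottle with a black cap: body 27 mm across, 67 mm tall in all, cap 18 mm across from 55 mm up. 20 to 45 g. It belongs in the black-rimmed stand. Origin: centre of the underside; z up along the bottle.
- stand_red: Low round bottle stand with a red rim and a cork pad, fastened to the worktop: 72 mm outside, 64 mm inside, rim 12 mm high, inner floor 4 mm above the worktop. Origin: centre of the underside; z up.
- stand_yellow: Low round bottle stand with a yellow rim and a cork pad, fastened to the worktop: 72 mm outside, 64 mm inside, rim 12 mm high, inner floor 4 mm above the worktop. Origin: centre of the underside; z up.
- stand_blue: Low round bottle stand with a blue rim and a cork pad, fastened to the worktop: 72 mm outside, 64 mm inside, rim 12 mm high, inner floor 4 mm above the worktop. Origin: centre of the underside; z up.
- stand_black: Low round bottle stand with a black rim and a cork pad, fastened to the worktop: 60 mm outside, 52 mm inside, rim 12 mm high, inner floor 4 mm above the worktop. Origin: centre of the underside; z up. It takes the small brown bottle.
- large_white: Loose large white bottle with a blue cap, 60 mm across, 136 mm tall; a bystander that stays where it is. Origin: centre of the underside.
- large_brown: Loose large brown bottle with a black cap, 60 mm across, 129 mm tall; a bystander that stays where it is. Origin: centre of the underside. It, the other bottles and the stands are at least 110 mm apart between centres at the start.

How it is judged:
By the outcome, as a careful person would: the job done as asked, in the order asked, and still so for the second after the job is handed in, with the robot touching nothing.
It also fails if it takes over 112 s, if anything falls off the work surface, if the arm or the gripper's body presses on something with over 40 N, if the wrist force passes 120 N, or if a joint passes its speed limit or range.

## Working session

There is one attempt and no reset: what is moved stays moved. The work goes in short steps, Python scripts to look and compute and a tool call to move; the robot and the scene stay as the last step left them, time stands still between calls to the robot, and variables do not carry over. Pictures are saved under pics/ and viewed, about 12 in all and at most 16, crops included, and the job is handed in when it is done.

Besides the shell and the picture viewer there is one more tool, called after "Emit:" as a command line: name --argument value ..., lists and objects as JSON in quotes. arm_command: Moves the arm, as the interface text tells. Its arguments: {"type":"object","properties":{"delta_pos":{"type":"array","items":{"type":"array","items":{"type":"number"}}},"rotation":{"type":"array","items":{"type":"array","items":{"type":"number"}}},"gripper":{"type":"number"},"grip_force":{"type":"number"}},"required":["delta_pos","rotation"]}

```bash
ls; mkdir -p pics
python3 - <<'E'
from workcell import monitor, optics, bot
import cv2
s=monitor.observe(); print({k:s[k] for k in ('clock','position','tool_rot','grip_width','force')})
for n in ('top','side','wrist'):
    p=optics.camera_params(n); print(n,p)
    cv2.imwrite(f'pics/{n}0.png',optics.grab_frame(n)[:,:,::-1])
E
```

```text
pics
{'clock': 0.0, 'position': array([ 0.13862757, -0.60909773,  0.24471261]), 'tool_rot': array([-1.49628899,  1.5696077 ,  1.86917053]), 'grip_width': 0.08532955366696601, 'force': array([-0.23916663,  0.83516675, -0.26518002])}
top {'fx': 467.3913392113425, 'fy': 467.3913392113425, 'cx': 270.775012532104, 'cy': 216.55530814411736, 'dist_coeffs': array([-0.04819606,  0.        ,  0.        ,  0.        ,  0.        ]), 'origin': array([ 0.24467992, -0.06478583,  1.2737244 ]), 'rotation': array([-2.91974160e+00,  8.59961058e-04, -1.57058791e+00])}
side {'fx': 532.596779409655, 'fy': 532.596779409655, 'cx': 282.45897291944004, 'cy': 206.01910002387024, 'dist_coeffs': array([-0.18007084,  0.        ,  0.        ,  0.        ,  0.        ]), 'origin': array([ 0.70657676, -0.93993943,  0.9047815 ]), 'rotation': array([-2.3305919 ,  0.0069067 ,  0.19895045])}
wrist {'fx': 324.8888393483349, 'fy': 324.8888393483349, 'cx': 280.7431029172189, 'cy': 209.50933420999957, 'dist_coeffs': array([-0.01576451,  0.        ,  0.        ,  0.        ,  0.        ]), 'origin': array([ 0.21658899, -0.59235995,  0.37390081]), 'rotation': array([ 2.83012302e+00,  2.15087208e-03, -1.34650831e+00])}
```

View pics/top0.png

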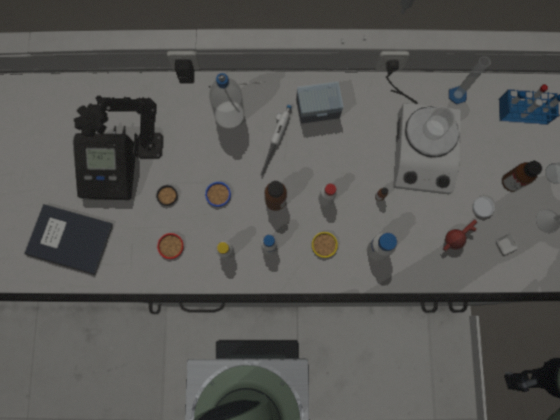

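View pics/side0.png

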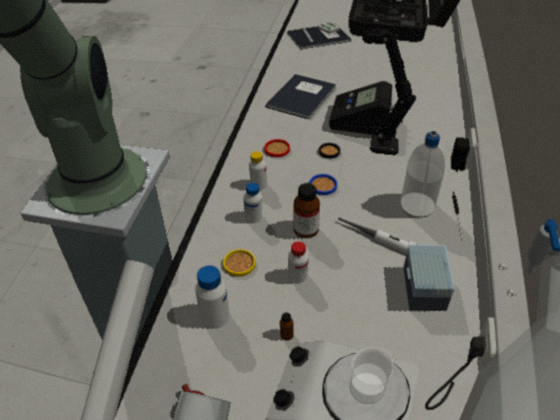

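The top view shows every object. Caps: red (330,190), yellow (224,249), blue (269,242), small brown (382,195). Large bottles: brown (276,195), white (385,243). Stands: red (171,245), yellow (325,244), blue (218,194), black (168,195). The side view agrees. Next I'll measure them with masks in both views.

```bash
cat > h.py <<'E'
import numpy as np, cv2
from scipy.spatial.transform import Rotation as R
from workcell import monitor, optics, bot
def rot(v): return R.from_euler('xyz',v).as_matrix()
def ray(p,uv):
    K=np.array([[p['fx'],0,p['cx']],[0,p['fy'],p['cy']],[0,0,1]])
    q=cv2.undistortPoints(np.array([[uv]],float),K,np.array(p['dist_coeffs']))[0,0]
    return np.array(p['origin']),rot(p['rotation'])@np.array([q[0],q[1],1])
def onz(p,uv,z):
    o,d=ray(p,uv); return o+d*(z-o[2])/d[2]
def proj(p,X):
    Rm=rot(p['rotation']); K=np.array([[p['fx'],0,p['cx']],[0,p['fy'],p['cy']],[0,0,1]])
    return cv2.projectPoints(np.array([X],float),cv2.Rodrigues(Rm.T)[0],-Rm.T@p['origin'],K,np.array(p['dist_coeffs']))[0][0,0]
RNG={'red':[((0,120,60),(8,255,255)),((172,120,60),(180,255,255))],'yellow':[((22,130,70),(33,255,255))],
 'blue':[((100,110,50),(128,255,255))],'cork':[((5,60,80),(21,220,255))],'dark':[((0,0,0),(180,255,45))]}
def blobs(rgb,c,amin=15):
    h=cv2.cvtColor(rgb,cv2.COLOR_RGB2HSV); m=0
    for a,b in RNG[c]: m=m|cv2.inRange(h,a,b)
    cs,_=cv2.findContours(m,cv2.RETR_EXTERNAL,cv2.CHAIN_APPROX_NONE)
    return [(cv2.minEnclosingCircle(k)[0],cv2.contourArea(k),cv2.boundingRect(k)) for k in cs if cv2.contourArea(k)>=amin]
def state():
    s=monitor.observe(); T=rot(s['tool_rot']); return s,np.array(s['position']),T
def go(target,yv=None):
    "total shift in tool axes, in full-scale units"
    s,p,T=state(); return T.T@(np.array(target)-p)/0.03
E
python3 - <<'E'
from h import *
s,p,T=state(); print(T.round(3))
for n in ('top','side'):
    im=cv2.imread(f'pics/{n}0.png')[:,:,::-1].copy(); P=optics.camera_params(n)
    for c in ('red','yellow','blue','cork','dark'):
        for uv,a,bb in blobs(im,c):
            X0=onz(P,uv,.01); 
            if not(.3<X0[0]<.95 and -.5<X0[1]<.5): continue
            print(n,c,np.round(uv,1),a,bb,'z.01',X0.round(3)[:2],'z.099',onz(P,uv,.099).round(3)[:2])
E
```

```text
[[-0.     0.222 -0.975]
 [ 0.001 -0.975 -0.222]
 [-1.    -0.001  0.   ]]
top red [170.  245.8] 479.0 (158, 233, 25, 26) z.01 [0.448 0.213] z.099 [0.433 0.193]
top red [330. 189.] 73.0 (325, 184, 11, 11) z.01 [ 0.609 -0.23 ] z.099 [ 0.583 -0.218]
top yellow [222.8 247.6] 77.0 (218, 243, 11, 11) z.01 [0.443 0.068] z.099 [0.429 0.058]
top yellow [324.4 244.4] 484.5 (312, 232, 26, 26) z.01 [ 0.452 -0.21 ] z.099 [ 0.437 -0.2  ]
top blue [268.7 240.1] 73.0 (264, 235, 10, 11) z.01 [ 0.464 -0.058] z.099 [ 0.448 -0.059]
top blue [387.2 241.3] 203.5 (379, 233, 17, 17) z.01 [ 0.46  -0.383] z.099 [ 0.445 -0.361]
top blue [100.  177.5] 20.0 (96, 176, 9, 4) z.01 [0.644 0.422] z.099 [0.616 0.388]
top blue [222.  80.] 34.0 (217, 75, 11, 11) z.01 [0.947 0.082] z.099 [0.898 0.072]
top cork [170.1 245.8] 370.0 (159, 235, 23, 23) z.01 [0.448 0.212] z.099 [0.433 0.193]
top cork [324.1 244.4] 332.5 (314, 234, 21, 22) z.01 [ 0.452 -0.21 ] z.099 [ 0.437 -0.199]
top cork [167.  195.4] 182.5 (159, 188, 17, 16) z.01 [0.591 0.228] z.099 [0.566 0.207]
top cork [217.7 193.7] 282.5 (208, 185, 20, 19) z.01 [0.595 0
[... 2186 characters left out ...]
 [304.5 231. ] 34.5 (294, 229, 22, 9) z.01 [ 0.581 -0.091] z.099 [ 0.594 -0.175]
side dark [363.5 231. ] 42.0 (354, 225, 20, 13) z.01 [ 0.717 -0.065] z.099 [ 0.716 -0.152]
side dark [455. 204.] 23.0 (453, 195, 5, 19) z.01 [0.935 0.071] z.099 [ 0.912 -0.029]
side dark [305.8 198.9] 378.0 (294, 184, 23, 31) z.01 [0.566 0.018] z.099 [ 0.58  -0.077]
side dark [328.9 150.5] 223.0 (319, 143, 21, 15) z.01 [0.596 0.224] z.099 [0.607 0.108]
side dark [429.5 141.5] 27.5 (426, 139, 8, 7) z.01 [0.872 0.323] z.099 [0.856 0.197]
side dark [291.  100.3] 329.0 (266, 75, 51, 40) z.01 [0.446 0.455] z.099 [0.472 0.316]
side dark [208.5 200.5] 2700.5 (120, 0, 178, 402) z.01 [ 0.33  -0.033] z.099 [ 0.368 -0.124]
```

Run:
```python
import cv2
a=cv2.imread('pics/top0.png')[170:270,140:420]
cv2.imwrite('pics/topc.png',cv2.resize(a,None,fx=2.8,fy=2.8,interpolation=cv2.INTER_CUBIC))
```

```text
(no output)
```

View pics/topc.png

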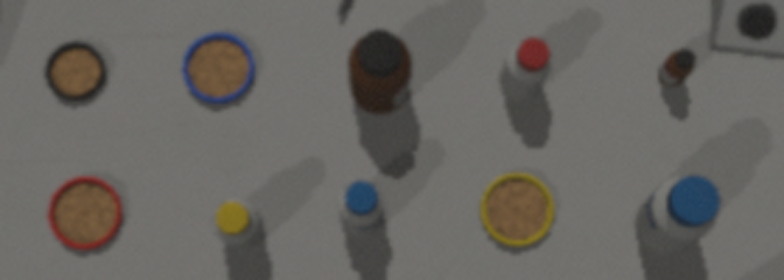

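The crop confirms the layout and nothing blocks the lanes. Estimated positions:

| Colour | Bottle (x, y) | Stand (x, y) |
|---|---|---|
| red | (.585, -.218) | (.450, .211) |
| yellow | (.431, .059) | (.454, -.211) |
| blue | (.449, -.058) | (.597, .084) |
| brown/black | (.590, -.370) | (.593, .226) |

I'm moving toward red and turning the jaws to lie along world x.

Emit:
arm_command --delta_pos '[[0,-0.47,-0.88],[0,-0.38,-0.93],[0,-0.28,-0.96],[0,-0.18,-0.98],[0,-0.07,-1],[0,0.03,-1],[0,0.13,-0.99],[0,0.23,-0.97],[0,0.33,-0.94],[0,0.43,-0.9]]' --rotation '[[-1,0,0],[-1,0,0],[-1,0,0],[-1,0,0],[-1,0,0],[-1,0,0],[-1,0,0],[-1,0,0],[-1,0,0],[-1,0,0]]' --gripper -1 --grip_force 40

```text
clock: 1.15
position: [0.365, -0.4027, 0.2426]
tool_rot: [-1.81, 1.566, 2.635]
force: [0.0, -1.0, -0.2]
grip_width: 0.0851
```

```bash
cat >> h.py <<'E'
TD=np.array([[0,1,0],[0,0,-1],[-1,0,0]],float)  # tool axes as columns, jaws along world x
def rem(target,TT=TD):
    s,p,T=state()
    print('t',round(s['clock'],2),'pos',p.round(4),'err world mm',((np.array(target)-p)*1e3).round(1),
     'units in target frame',(TT.T@(np.array(target)-p)/.03).round(2),'rot units',(R.from_matrix(T.T@TT).as_rotvec()/np.deg2rad(6)).round(2),'w',round(s['grip_width'],4),'q',np.round(s['qpos'],2))
E
python3 - <<'E'
from h import *
rem([.585,-.218,.245])
E
```

```text
t 1.15 pos [ 0.365  -0.4027  0.2426] err world mm [220.  184.7   2.4] units in target frame [-0.08  7.33 -6.16] rot units [-2.55 -0.02  0.04] w 0.0851 q [ 1.    0.42 -0.36  1.8   0.18  0.96  0.29]
```

Emit:
arm_command --delta_pos '[[0,0.55,-0.78],[0,0.63,-0.72],[0,0.7,-0.65],[0,0.73,-0.62],[0,0.73,-0.62],[0,0.73,-0.62],[0,0.73,-0.62],[0,0.73,-0.62],[0,0.73,-0.62],[0,0.73,-0.62]]' --rotation '[[-1,0,0],[-1,0,0],[-0.5,0,0],[0,0,0],[0,0,0],[0,0,0],[0,0,0],[0,0,0],[0,0,0],[0,0,0]]'

```text
clock: 2.15
position: [0.59, -0.2071, 0.2405]
tool_rot: [-2.011, 1.563, 2.711]
force: [-0.2, -1.5, -0.3]
grip_width: 0.0851
```

Run:
```python
from h import *
rem([.585,-.218,.245])
P=optics.camera_params('wrist'); im=optics.grab_frame('wrist'); cv2.imwrite('pics/w1.png',im[:,:,::-1])
for uv,a,bb in blobs(im,'red'): print(np.round(uv),a,bb,onz(P,uv,.099).round(4))
```

```text
t 2.15 pos [ 0.59   -0.2071  0.2405] err world mm [ -5.  -10.9   4.5] units in target frame [-0.15 -0.17  0.36] rot units [ 0.09 -0.03  0.07] w 0.0851 q [ 0.55  0.56 -0.46  1.58  0.27  1.07  0.03]
[282. 310.] 18.5 (273, 306, 19, 6) [ 0.5927 -0.3185  0.099 ]
[278. 210.] 847.5 (262, 193, 33, 34) [ 0.5883 -0.2156  0.099 ]
```

View pics/w1.png

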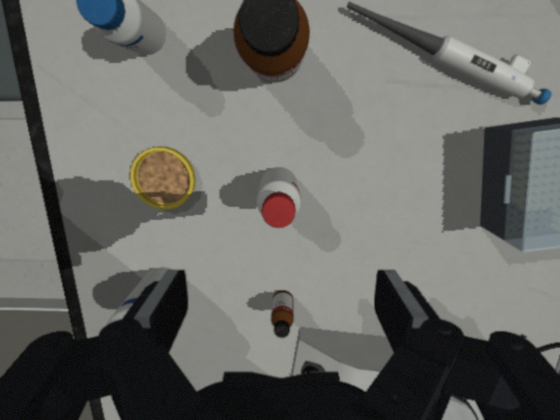

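The wrist view shows the red cap at (278,210), which is world (.588, -.216), with the jaws straddling it in x. I'm descending to the cap.

Emit:
arm_command --delta_pos '[[0.3,-0.1,0.3],[0.6,0,0],[0.8,0,0],[0.8,0,0],[0.8,0,0],[0.8,0,0],[0.6,0,0],[0.3,0,0],[0,0,0],[0,0,0]]' --rotation '[[0.1,0,0.07],[0,0,0],[0,0,0],[0,0,0],[0,0,0],[0,0,0],[0,0,0],[0,0,0],[0,0,0],[0,0,0]]'

```text
clock: 3.2
position: [0.5864, -0.2157, 0.0812]
tool_rot: [-3.049, 1.566, 1.662]
force: [0.8, -0.1, 0.3]
grip_width: 0.0851
```

Run:
```python
from h import *
rem([.588,-.216,.08])
```

```text
t 3.2 pos [ 0.5864 -0.2157  0.0812] err world mm [ 1.6 -0.3 -1.2] units in target frame [0.04 0.05 0.01] rot units [-0.02 -0.05  0.  ] w 0.0851 q [ 0.52  0.75 -0.39  1.7   0.37  0.77 -0.05]
```

Emit:
arm_command --delta_pos '[[0,0.04,0],[0,0,0],[0,0,0],[0,0,0],[0,0,0],[0,0,0],[0,0,0],[0,0,0],[0,0,0],[0,0,0]]' --rotation '[[0,0,0],[0,0,0],[0,0,0],[0,0,0],[0,0,0],[0,0,0],[0,0,0],[0,0,0],[0,0,0],[0,0,0]]' --gripper 1 --grip_force 40

```text
clock: 4.2
position: [0.5888, -0.2164, 0.0843]
tool_rot: [2.416, 1.566, 0.843]
force: [-0.6, -0.3, -2.1]
grip_width: 0.0359
```

Emit:
arm_command --delta_pos '[[0,0,0],[0,0,0],[0,0,0],[0,0,0],[0,0,0]]' --rotation '[[0,0,0],[0,0,0],[0,0,0],[0,0,0],[0,0,0]]'

```text
clock: 4.7
position: [0.5888, -0.2164, 0.0842]
tool_rot: [2.462, 1.566, 0.889]
force: [-1.2, 0.1, -0.7]
grip_width: 0.0362
```

Run:
```python
from h import *
rem([.588,-.216,.08])
im=optics.grab_frame('side')[190:330,200:400]; w=optics.grab_frame('wrist')
a=cv2.resize(im,(600,420),interpolation=cv2.INTER_CUBIC)
cv2.imwrite('pics/s2.png',a[:,:,::-1])
```

```text
t 4.7 pos [ 0.5888 -0.2164  0.0842] err world mm [-0.8  0.4 -4.2] units in target frame [ 0.14 -0.03 -0.01] rot units [-0.02 -0.04 -0.03] w 0.0362 q [ 0.52  0.75 -0.39  1.7   0.37  0.77 -0.05]
```

View pics/s2.png

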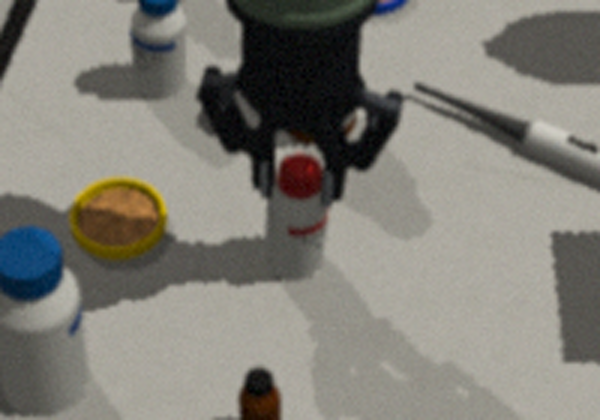

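The side view shows the bottle upright with the fingers clamped at the shoulder: 36 mm opening, and the arm was pushed up 3 mm. I'll open and grip the straight body lower down instead.

Emit:
arm_command --delta_pos '[[0,0,0],[0,0,0],[0,0,0],[0,0,0],[0,0,0],[0.2,0,0],[0.3,0,0],[0.3,0,0],[0.27,0,0],[0,0,0]]' --rotation '[[0,0,0],[0,0,0],[0,0,0],[0,0,0],[0,0,0],[0,0,0],[0,0,0],[0,0,0],[0,0,0],[0,0,0]]' --gripper -1

```text
clock: 5.8
position: [0.5887, -0.2163, 0.0488]
tool_rot: [2.519, 1.566, 0.946]
force: [0.3, 0.5, 0.4]
grip_width: 0.0857
```

Emit:
arm_command --delta_pos '[[0,0,0],[0,0,0],[0,0,0],[0,0,0],[0,0,0],[0,0,0],[0,0,0],[0,0,0]]' --rotation '[[0,0,0],[0,0,0],[0,0,0],[0,0,0],[0,0,0],[0,0,0],[0,0,0],[0,0,0]]' --gripper 1

```text
clock: 6.6
position: [0.589, -0.2163, 0.0493]
tool_rot: [2.405, 1.566, 0.832]
force: [-0.4, -0.7, -1.0]
grip_width: 0.0412
```

Emit:
arm_command --delta_pos '[[-0.3,0,0],[-0.6,0,0],[-0.8,0,0],[-0.8,0,0],[-0.8,0,0],[-0.8,0,0],[-0.7,-0.1,-0.3],[-0.3,-0.2,-0.6],[0,-0.25,-0.8],[0,-0.3,-0.9]]' --rotation '[[0,0,0],[0,0,0],[0,0,0],[0,0,0],[0,0,0],[0,0,0],[0,0,0],[0,0,0],[0,0,0],[0,0,0]]'

```text
clock: 7.6
position: [0.5615, -0.1377, 0.2126]
tool_rot: [2.173, 1.565, 0.596]
force: [0.2, 0.9, -0.6]
grip_width: 0.0411
```

Run:
```python
from h import *
rem([.450,.211,.2])
```

```text
t 7.6 pos [ 0.5615 -0.1377  0.2126] err world mm [-111.5  348.7  -12.6] units in target frame [  0.42  -3.72 -11.62] rot units [-0.06 -0.03 -0.04] w 0.0411 q [ 0.47  0.52 -0.47  1.75  0.27  0.94 -0.11]
```

Emit:
arm_command --delta_pos '[[0,-0.31,-0.97],[0,-0.31,-0.97],[0,-0.31,-0.97],[0,-0.31,-0.97],[0,-0.31,-0.97],[0,-0.31,-0.97],[0,-0.31,-0.97],[0,-0.31,-0.97],[0,-0.31,-0.97],[0,-0.31,-0.97]]' --rotation '[[0,0,0],[0,0,0],[0,0,0],[0,0,0],[0,0,0],[0,0,0],[0,0,0],[0,0,0],[0,0,0],[0,0,0]]'

```text
clock: 8.6
position: [0.4557, 0.1718, 0.2129]
tool_rot: [2.341, 1.568, 0.77]
force: [-0.4, 1.1, -1.7]
grip_width: 0.0416
```

Run:
```python
from h import *
rem([.450,.211,.2])
P=optics.camera_params('wrist'); im=optics.grab_frame('wrist'); cv2.imwrite('pics/w2.png',im[:,:,::-1])
for c in('red','yellow','cork'):
  for uv,a,bb in blobs(im,c): print(c,np.round(uv),a,bb,onz(P,uv,.01).round(4),onz(P,uv,.099).round(4))
```

```text
t 8.6 pos [0.4557 0.1718 0.2129] err world mm [ -5.7  39.2 -12.9] units in target frame [ 0.43 -0.19 -1.31] rot units [-0.01 -0.02 -0.02] w 0.0416 q [-0.04  0.39 -0.56  1.97  0.27  0.85 -0.75]
red [284. 357.] 4854.5 (237, 309, 95, 68) [ 0.4615 -0.0509  0.01  ] [0.4603 0.0296 0.099 ]
red [320. 270.] 41.0 (314, 262, 14, 18) [0.5029 0.0706 0.01  ] [0.4905 0.1185 0.099 ]
red [275. 142.] 3892.5 (240, 107, 71, 71) [0.4514 0.2152 0.01  ] [0.4528 0.2244 0.099 ]
cork [410. 416.] 182.5 (395, 410, 30, 10) [ 0.6328 -0.1516  0.01  ] [ 0.5856 -0.0441  0.099 ]
cork [404. 254.] 1732.0 (379, 233, 52, 45) [0.5963 0.0909 0.01  ] [0.5589 0.1334 0.099 ]
cork [275. 141.] 2816.0 (246, 111, 60, 62) [0.4519 0.2158 0.01  ] [0.4532 0.2248 0.099 ]
cork [417. 126.] 1810.0 (394, 100, 48, 51) [0.5931 0.2314 0.01  ] [0.5566 0.2363 0.099 ]
```

View pics/w2.png

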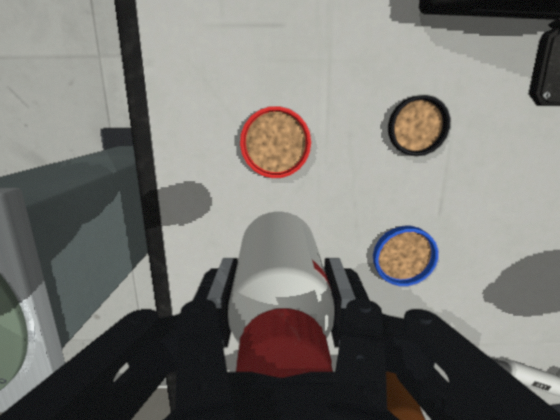

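The wrist view shows the red bottle hanging straight in the jaws and the red stand ahead at (275,142), about (.451, .213). I'll go over it and lower the bottle.

Emit:
arm_command --delta_pos '[[0,-0.1,-0.6],[0,0,-0.4],[0.4,0,-0.15],[0.7,0,0],[0.8,0,0],[0.8,0,0],[0.7,0,0],[0.4,0,0],[0,0,0],[0,0,0]]' --rotation '[[0,0,0],[0,0,0],[0,0,0],[0,0,0],[0,0,0],[0,0,0],[0,0,0],[0,0,0],[0,0,0],[0,0,0]]'

```text
clock: 9.65
position: [0.4466, 0.2117, 0.0908]
tool_rot: [-2.655, 1.569, 2.065]
force: [-0.3, -0.2, -0.7]
grip_width: 0.0416
```

Run:
```python
from h import *
rem([.451,.213,.055])
```

```text
t 9.65 pos [0.4466 0.2117 0.0908] err world mm [  4.4   1.3 -35.8] units in target frame [ 1.19  0.15 -0.04] rot units [ 0.07 -0.02  0.01] w 0.0416 q [-0.21  0.59 -0.46  2.04  0.45  0.61 -0.98]
```

Emit:
arm_command --delta_pos '[[0.2,0.15,-0.04],[0.4,0,0],[0.35,0,0],[0.2,0,0],[0,0,0],[0,0,0]]' --rotation '[[0,0,0],[0,0,0],[0,0,0],[0,0,0],[0,0,0],[0,0,0]]'

```text
clock: 10.25
position: [0.4527, 0.2132, 0.055]
tool_rot: [2.572, 1.567, 1.008]
force: [0.1, 0.5, -1.7]
grip_width: 0.0418
```

Emit:
arm_command --delta_pos '[[0,0,0],[0,0,0],[0,0,0],[0,0,0],[-0.2,0,0],[-0.5,0,0],[-0.8,0,0],[-1,0,0],[-1,0,0],[-0.5,0,0]]' --rotation '[[0,0,0],[0,0,0],[0,0,0],[0,0,0],[0,0,0],[0,0,0],[0,0,0],[0,0,0],[0,0,0],[0,0,0]]' --gripper -1

```text
clock: 11.25
position: [0.4513, 0.2129, 0.1807]
tool_rot: [-3.101, 1.568, 1.619]
force: [0.4, -0.0, -0.4]
grip_width: 0.0854
```

Run:
```python
from h import *
rem([.432,.059,.17])
P=optics.camera_params('wrist'); im=optics.grab_frame('wrist'); cv2.imwrite('pics/w3.png',im[:,:,::-1])
for c in('red','yellow','blue'):
  for uv,a,bb in blobs(im,c): print(c,np.round(uv),a,bb,onz(P,uv,.01).round(4),onz(P,uv,.103).round(4))
```

```text
t 11.25 pos [0.4513 0.2129 0.1807] err world mm [ -19.3 -153.9  -10.7] units in target frame [ 0.36 -0.64  5.13] rot units [ 0.08 -0.02  0.  ] w 0.0854 q [-0.13  0.46 -0.56  1.97  0.33  0.8  -0.86]
red [265. 346.] 87.0 (249, 338, 33, 15) [0.4365 0.0337 0.01  ] [0.4413 0.1133 0.103 ]
red [282. 225.] 1434.5 (261, 203, 43, 45) [0.4544 0.1794 0.01  ] [0.4537 0.2139 0.103 ]
red [280. 189.] 750.5 (243, 153, 75, 61) [0.4519 0.2156 0.01  ] [0.452  0.2388 0.103 ]
yellow [259. 372.] 63.5 (248, 368, 23, 8) [ 0.4293 -0.0031  0.01  ] [0.4364 0.0879 0.103 ]
blue [423. 298.] 401.0 (402, 274, 48, 47) [0.6053 0.0976 0.01  ] [0.5578 0.1574 0.103 ]
```

View pics/w3.png

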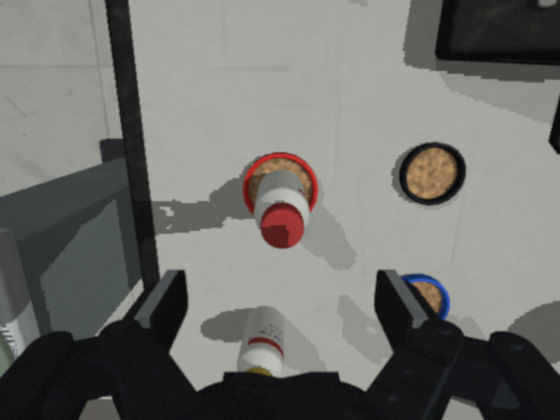

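The red bottle is upright in the red stand: cap (282,225) gives (.454, .214), stand centre (.452, .215). Next is yellow.

Emit:
arm_command --delta_pos '[[0,-0.1,0.5],[0,-0.1,0.8],[0,-0.1,0.9],[0,-0.1,0.9],[0,-0.1,0.9],[0,-0.05,0.6],[0,0,0.3],[0,0,0]]' --rotation '[[0.08,0,0],[0,0,0],[0,0,0],[0,0,0],[0,0,0],[0,0,0],[0,0,0],[0,0,0]]'

```text
clock: 12.1
position: [0.4318, 0.0571, 0.1814]
tool_rot: [2.81, 1.568, 1.236]
force: [-0.5, 0.3, -0.3]
grip_width: 0.0855
```

Run:
```python
from h import *
rem([.433,.060,.049])
P=optics.camera_params('wrist'); im=optics.grab_frame('wrist'); cv2.imwrite('pics/w4.png',im[:,:,::-1])
for c in('red','yellow','blue'):
  for uv,a,bb in blobs(im,c): print(c,np.round(uv),a,bb,onz(P,uv,.01).round(4),onz(P,uv,.099).round(4))
```

```text
t 12.1 pos [0.4318 0.0571 0.1814] err world mm [   1.2    2.9 -132.4] units in target frame [ 4.41  0.04 -0.1 ] rot units [-0.03 -0.02 -0.01] w 0.0855 q [ 0.18  0.36 -0.55  2.12  0.28  0.73 -0.55]
red [304.   9.] 828.0 (260, 0, 88, 54) [0.4523 0.2107 0.01  ] [0.4467 0.1882 0.099 ]
yellow [281. 216.] 1380.0 (260, 194, 42, 44) [0.4332 0.0327 0.01  ] [0.4332 0.063  0.099 ]
blue [304. 350.] 1129.0 (286, 331, 37, 40) [ 0.4591 -0.1283  0.01  ] [ 0.4514 -0.0504  0.099 ]
blue [458. 159.] 4733.5 (417, 121, 81, 77) [0.5983 0.088  0.01  ] [0.5494 0.1018 0.099 ]
```

Emit:
arm_command --delta_pos '[[0.3,0.04,-0.15],[0.6,0,0],[0.8,0,0],[0.8,0,0],[0.8,0,0],[0.6,0,0],[0.4,0,0],[0.1,0,0],[0,0,0]]' --rotation '[[0,0,0],[0,0,0],[0,0,0],[0,0,0],[0,0,0],[0,0,0],[0,0,0],[0,0,0],[0,0,0]]'

```text
clock: 13.05
position: [0.4336, 0.0761, 0.0403]
tool_rot: [2.998, 1.562, 1.438]
force: [1.8, -0.7, 26.1]
grip_width: 0.0853
```

Emit:
arm_command --delta_pos '[[0,0,0],[0,0,0],[0,0,0],[0,0,0],[0,0,0],[0,0,0],[0,0,0],[0,0,0]]' --rotation '[[0,0,0],[0,0,0],[0,0,0],[0,0,0],[0,0,0],[0,0,0],[0,0,0],[0,0,0]]' --gripper 1

```text
clock: 13.85
position: [0.4349, 0.0802, 0.0412]
tool_rot: [2.77, 1.559, 1.215]
force: [0.4, -0.5, 1.4]
grip_width: 0.0389
```

The descent overshot. It touched with 26 N and y drifted by 14 mm, so I need to look before going on.

Run:
```python
from h import *
rem([.433,.062,.049])
P=optics.camera_params('wrist'); im=optics.grab_frame('wrist')
for c in('yellow','red'):
  for uv,a,bb in blobs(im,c): print(c,np.round(uv),a,bb,onz(P,uv,.01).round(4),onz(P,uv,.099).round(4))
w=cv2.resize(im,(400,300)); 
s=cv2.resize(optics.grab_frame('side')[100:250,190:390],(400,300),interpolation=cv2.INTER_CUBIC)
cv2.imwrite('pics/c5.png',np.hstack([w,s])[:,:,::-1])
```

```text
t 13.85 pos [0.4349 0.0802 0.0412] err world mm [ -1.9 -18.2   7.8] units in target frame [-0.26 -0.06  0.61] rot units [ 0.15 -0.1  -0.04] w 0.0389 q [-0.03  0.63 -0.36  2.2   0.54  0.39 -0.81]
yellow [280. 370.] 603.5 (250, 359, 61, 18) [0.4372 0.0041 0.01  ] [0.4357 0.0884 0.099 ]
red [290. 311.] 456.0 (254, 294, 73, 29) [0.4426 0.046  0.01  ] [0.4381 0.1072 0.099 ]
red [321.   2.] 2220.0 (244, 0, 155, 63) [0.4521 0.2023 0.01  ] [0.4424 0.1772 0.099 ]
```

View pics/c5.png

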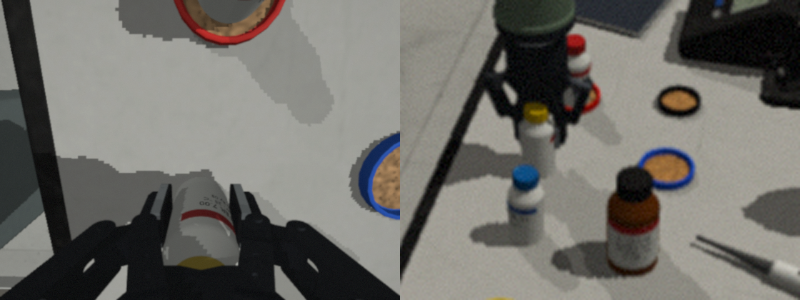

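The bottle is still upright, but it is gripped off-centre and the hand is too low. I'll open, rise and re-measure.

Emit:
arm_command --delta_pos '[[0,0,0],[0,0,0],[0,0,0],[0,0,0],[-0.2,0,0],[-0.5,0,0],[-0.8,0,0],[-1,0,0],[-0.9,0,0],[-0.5,0,0.5]]' --rotation '[[0,0,0],[0,0,0],[0,0,0],[0,0,0],[0,0,0],[0,0,0],[0.1,-0.1,0],[0,0,0],[0,0,0],[0,0,0]]' --gripper -1

```text
clock: 14.95
position: [0.4325, 0.0664, 0.1625]
tool_rot: [-2.086, 1.57, 2.636]
force: [0.3, -0.7, 0.2]
grip_width: 0.0856
```

Emit:
arm_command --delta_pos '[[0,0,0],[0,0,0],[0,0,0]]' --rotation '[[0,0,0],[0,0,0],[0,0,0]]'

```text
clock: 15.25
position: [0.433, 0.0654, 0.1642]
tool_rot: [1.623, 1.569, 0.059]
force: [0.6, 1.0, 0.3]
grip_width: 0.0854
```

Run:
```python
from h import *
rem([.433,.062,.051])
P=optics.camera_params('wrist'); im=optics.grab_frame('wrist'); cv2.imwrite('pics/w6.png',im[:,:,::-1])
for c in('red','yellow','blue'):
  for uv,a,bb in blobs(im,c): print(c,np.round(uv),a,bb,onz(P,uv,.01).round(4),onz(P,uv,.099).round(4))
```

```text
t 15.25 pos [0.433  0.0654 0.1642] err world mm [  -0.    -3.4 -113.2] units in target frame [ 3.77 -0.    0.11] rot units [ 0.06 -0.   -0.02] w 0.0854 q [ 0.16  0.4  -0.55  2.13  0.32  0.69 -0.6 ]
red [320.   2.] 51.5 (310, 0, 22, 7) [0.4641 0.2197 0.01  ] [0.4545 0.1958 0.099 ]
red [304.  13.] 965.5 (258, 0, 94, 61) [0.4521 0.2116 0.01  ] [0.4463 0.1902 0.099 ]
yellow [279. 234.] 1582.5 (257, 211, 44, 47) [0.433  0.0283 0.01  ] [0.4332 0.0644 0.099 ]
blue [302. 370.] 587.5 (284, 353, 37, 24) [ 0.4589 -0.1323  0.01  ] [ 0.451  -0.0457  0.099 ]
blue [464. 172.] 5151.5 (422, 133, 85, 80) [0.5979 0.0886 0.01  ] [0.5463 0.1058 0.099 ]
```

Emit:
arm_command --delta_pos '[[0.3,0,0],[0.5,0,0],[0.5,0,0],[0.5,0,0],[0.4,0,0],[0.2,0,0],[0,0,0],[0,0,0]]' --rotation '[[0,0,0],[0,0,0],[0,0,0],[0,0,0],[0,0,0],[0,0,0],[0,0,0],[0,0,0]]'

```text
clock: 16.1
position: [0.4296, 0.0683, 0.0826]
tool_rot: [-1.722, 1.564, 3.002]
force: [-0.1, 0.8, 0.6]
grip_width: 0.0853
```

Run:
```python
from h import *
rem([.433,.064,.054])
```

```text
t 16.1 pos [0.4296 0.0683 0.0826] err world mm [  3.4  -4.3 -28.6] units in target frame [0.95 0.11 0.14] rot units [ 0.11 -0.01  0.07] w 0.0853 q [ 0.05  0.54 -0.44  2.19  0.47  0.51 -0.73]
```

Emit:
arm_command --delta_pos '[[0.15,0.1,0.14],[0.2,0,0],[0.2,0,0.03],[0.15,0,0.03],[0.1,0,0],[0.05,0,0],[0,0,0]]' --rotation '[[0.1,0,0.07],[0,0,0],[0,0,0],[0,0,0],[0,0,0],[0,0,0],[0,0,0]]'

```text
clock: 16.8
position: [0.4335, 0.0617, 0.0557]
tool_rot: [2.0, 1.568, 0.429]
force: [-0.4, 0.7, 1.0]
grip_width: 0.0853
```

Run:
```python
from h import *
rem([.433,.064,.054])
```

```text
t 16.8 pos [0.4335 0.0617 0.0557] err world mm [-0.5  2.3 -1.7] units in target frame [ 0.06 -0.02 -0.08] rot units [-0.   -0.01 -0.03] w 0.0853 q [ 0.02  0.59 -0.38  2.2   0.52  0.43 -0.78]
```

Well placed. Closing.

Emit:
arm_command --delta_pos '[[0.05,0,-0.08],[0,0,0],[0,0,0],[0,0,0],[0,0,0],[0,0,0],[0,0,0],[0,0,0]]' --rotation '[[0,0,0],[0,0,0],[0,0,0],[0,0,0],[0,0,0],[0,0,0],[0,0,0],[0,0,0]]' --gripper 1

```text
clock: 17.6
position: [0.4339, 0.0645, 0.0548]
tool_rot: [1.894, 1.567, 0.323]
force: [-0.4, 0.7, -0.7]
grip_width: 0.0412
```

Emit:
arm_command --delta_pos '[[-0.3,0,0],[-0.6,0,0],[-0.8,0,0],[-0.8,0,0],[-0.8,0,0],[-0.6,0,0.2],[-0.3,0.05,0.5],[0,0.05,0.7],[0,0.1,0.9],[0,0.1,0.9]]' --rotation '[[0,0,0],[0,0,0],[0,0,0],[0,0,0],[0,0,0],[0,0,0],[0,0,0],[0,0,0],[0,0,0],[0,0,0]]'

```text
clock: 18.6
position: [0.4415, -0.0308, 0.1918]
tool_rot: [1.957, 1.565, 0.395]
force: [0.6, -0.1, -0.9]
grip_width: 0.0416
```

Run:
```python
from h import *
rem([.455,-.209,.2])
```

```text
t 18.6 pos [ 0.4415 -0.0308  0.1918] err world mm [  13.5 -178.2    8.2] units in target frame [-0.27  0.45  5.94] rot units [ 0.08 -0.02 -0.05] w 0.0416 q [ 0.39  0.35 -0.55  2.1   0.27  0.75 -0.32]
```

Emit:
arm_command --delta_pos '[[-0.2,0.1,0.9],[0,0.1,0.9],[0,0.1,0.9],[0,0.1,0.9],[0,0,0.9],[0,0,0.7],[0,0,0.4],[0,0,0.1],[0,0,0]]' --rotation '[[0.08,0,0],[0,0,0],[0,0,0],[0,0,0],[0,0,0],[0,0,0],[0,0,0],[0,0,0],[0,0,0]]'

```text
clock: 19.5
position: [0.452, -0.2105, 0.203]
tool_rot: [1.935, 1.564, 0.362]
force: [0.2, 0.1, -1.6]
grip_width: 0.0412
```

Run:
```python
from h import *
rem([.455,-.209,.06])
P=optics.camera_params('wrist'); im=optics.grab_frame('wrist'); cv2.imwrite('pics/w7.png',im[:,:,::-1])
for c in('cork','yellow','blue'):
  for uv,a,bb in blobs(im,c): print(c,np.round(uv),a,bb,onz(P,uv,.01).round(4),onz(P,uv,.099).round(4))
```

```text
t 19.5 pos [ 0.452  -0.2105  0.203 ] err world mm [   3.     1.5 -143. ] units in target frame [ 4.77  0.1  -0.05] rot units [-0.02 -0.02 -0.06] w 0.0412 q [ 0.7   0.41 -0.49  1.96  0.25  0.83  0.07]
cork [281. 183.] 2556.5 (252, 154, 59, 58) [ 0.4549 -0.2069  0.01  ] [ 0.4543 -0.1864  0.099 ]
yellow [278. 350.] 5147.5 (234, 303, 89, 74) [ 0.4511 -0.4136  0.01  ] [ 0.4515 -0.3361  0.099 ]
yellow [281. 183.] 3569.0 (246, 150, 70, 66) [ 0.4547 -0.2074  0.01  ] [ 0.4542 -0.1868  0.099 ]
blue [277.   0.] 272.0 (259, 0, 37, 12) [ 0.4517 -0.0443  0.01  ] [ 0.4519 -0.0687  0.099 ]
```

Emit:
arm_command --delta_pos '[[0.3,0.1,-0.08],[0.6,0,0],[0.7,0,0],[0.7,0,0],[0.6,0,0],[0.4,0,0],[0.2,0,0],[0,0,0],[0,0,0]]' --rotation '[[0,0,-0.05],[0,0,0],[0,0,0],[0,0,0],[0,0,0],[0,0,0],[0,0,0],[0,0,0],[0,0,0]]'

```text
clock: 20.45
position: [0.4582, -0.1983, 0.0924]
tool_rot: [2.898, 1.566, 1.337]
force: [-0.1, -0.2, -0.4]
grip_width: 0.0414
```

Run:
```python
from h import *
rem([.455,-.2085,.0605])
```

```text
t 20.45 pos [ 0.4582 -0.1983  0.0924] err world mm [ -3.2 -10.2 -31.9] units in target frame [ 1.06 -0.11  0.34] rot units [ 0.09 -0.05 -0.01] w 0.0414 q [ 0.6   0.59 -0.41  2.03  0.39  0.6  -0.06]
```

Emit:
arm_command --delta_pos '[[0.1,-0.1,0.34],[0.3,0,0],[0.3,0,0],[0.2,0,0],[0.1,0,0],[0,0,0],[0,0,0]]' --rotation '[[0.1,0,0],[0,0,0],[0,0,0],[0,0,0],[0,0,0],[0,0,0],[0,0,0]]'

```text
clock: 21.15
position: [0.4556, -0.2101, 0.061]
tool_rot: [2.468, 1.566, 0.894]
force: [0.7, -0.6, -0.9]
grip_width: 0.0414
```

Run:
```python
from h import *
rem([.455,-.2085,.0605])
```

```text
t 21.15 pos [ 0.4556 -0.2101  0.061 ] err world mm [-0.6  1.6 -0.5] units in target frame [ 0.02 -0.02 -0.05] rot units [-0.03 -0.04 -0.03] w 0.0414 q [ 0.59  0.64 -0.37  2.04  0.43  0.53 -0.09]
```

Emit:
arm_command --delta_pos '[[0.04,0,0],[0,0,0],[0,0,0],[0,0,0],[-0.2,0,0],[-0.5,0,0],[-0.8,0,0],[-1,0,0],[-0.9,0,0],[-0.3,0,0]]' --rotation '[[0,0,0],[0,0,0],[0,0,0],[0,0,0],[0,0,0],[0,0,0],[0,0,0],[0,0,0],[0,0,0],[0,0,0]]' --gripper -1

```text
clock: 22.15
position: [0.4549, -0.2096, 0.1762]
tool_rot: [2.735, 1.566, 1.162]
force: [-1.1, -0.4, 0.2]
grip_width: 0.0853
```

Run:
```python
from h import *
rem([.451,-.054,.18])
P=optics.camera_params('wrist'); im=optics.grab_frame('wrist'); cv2.imwrite('pics/w8.png',im[:,:,::-1])
for c in('cork','yellow','blue'):
  for uv,a,bb in blobs(im,c): print(c,np.round(uv),a,bb,onz(P,uv,.01).round(4),onz(P,uv,.101).round(4))
```

```text
t 22.15 pos [ 0.4549 -0.2096  0.1762] err world mm [ -3.9 155.6   3.8] units in target frame [-0.13 -0.13 -5.19] rot units [-0.01 -0.05 -0.02] w 0.0853 q [ 0.69  0.46 -0.48  1.97  0.29  0.78  0.04]
cork [279. 190.] 967.0 (250, 160, 61, 49) [ 0.4552 -0.2064  0.01  ] [ 0.4555 -0.1836  0.101 ]
yellow [280. 230.] 1476.0 (258, 207, 43, 46) [ 0.4554 -0.246   0.01  ] [ 0.4556 -0.211   0.101 ]
yellow [279. 191.] 724.5 (242, 154, 75, 62) [ 0.455  -0.2074  0.01  ] [ 0.4553 -0.1843  0.101 ]
blue [270. 354.] 262.0 (245, 340, 52, 23) [ 0.445  -0.3944  0.01  ] [ 0.4484 -0.3137  0.101 ]
```

View pics/w8.png

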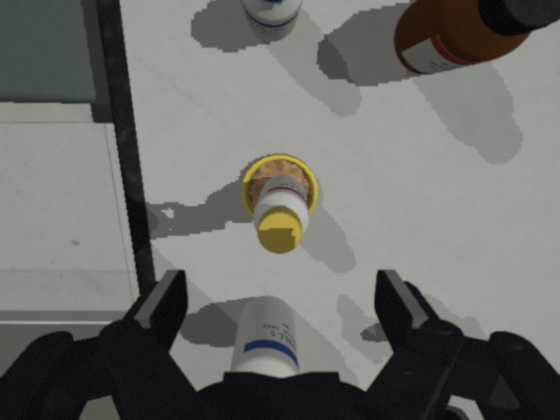

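Yellow is upright in its stand: cap (280,230) gives (.456, -.211), stand centre (.455, -.207). Blue is next.

Emit:
arm_command --delta_pos '[[-0.1,0,-0.5],[0,0,-0.8],[0,-0.05,-0.9],[0,-0.05,-0.9],[0,0,-0.9],[0,0,-0.6],[0,0,-0.3],[0,0,0],[0,0,0]]' --rotation '[[0,-0.05,0],[0,0,0],[0,0,0],[0,0,0],[0,0,0],[0,0,0],[0,0,0],[0,0,0],[0,0,0]]'

```text
clock: 23.1
position: [0.4498, -0.0592, 0.1748]
tool_rot: [-1.174, 1.568, -2.749]
force: [0.1, -0.2, 0.2]
grip_width: 0.0854
```

Run:
```python
from h import *
rem([.451,-.056,.055])
P=optics.camera_params('wrist'); im=optics.grab_frame('wrist'); cv2.imwrite('pics/w9.png',im[:,:,::-1])
for c in('blue',):
  for uv,a,bb in blobs(im,c): print(c,np.round(uv),a,bb,onz(P,uv,.01).round(4),onz(P,uv,.099).round(4))
```

```text
t 23.1 pos [ 0.4498 -0.0592  0.1748] err world mm [   1.2    3.2 -119.8] units in target frame [ 3.99  0.04 -0.11] rot units [-0.04  0.01  0.02] w 0.0854 q [ 0.42  0.4  -0.52  2.08  0.29  0.73 -0.29]
blue [283. 220.] 1473.5 (261, 198, 44, 45) [ 0.4527 -0.0861  0.01  ] [ 0.4524 -0.0543  0.099 ]
blue [465.  23.] 1306.0 (417, 0, 94, 65) [0.6003 0.0823 0.01  ] [0.5553 0.0631 0.099 ]
```

Emit:
arm_command --delta_pos '[[0.3,0.08,-0.16],[0.5,0,0],[0.5,0,0],[0.5,0,0],[0.4,0,0],[0.3,0,0],[0.1,0,0],[0,0,0],[0,0,0]]' --rotation '[[0,0,0],[0,0,0],[0,0,0],[0,0,0],[0,0,0],[0,0,0],[0,0,0],[0,0,0],[0,0,0]]'

```text
clock: 24.05
position: [0.4526, -0.058, 0.0903]
tool_rot: [-1.247, 1.568, -2.831]
force: [0.2, 0.2, 0.1]
grip_width: 0.0853
```

Run:
```python
from h import *
rem([.452,-.0545,.054])
```

```text
t 24.05 pos [ 0.4526 -0.058   0.0903] err world mm [ -0.6   3.5 -36.3] units in target frame [ 1.21 -0.02 -0.12] rot units [-0.12  0.01  0.03] w 0.0853 q [ 0.33  0.55 -0.42  2.14  0.43  0.54 -0.43]
```

Emit:
arm_command --delta_pos '[[0.2,0,-0.12],[0.3,0,0],[0.3,0,0],[0.2,0,0],[0.1,0,0],[0.05,0,0],[0,0,0]]' --rotation '[[-0.1,0,0],[0,0,0],[0,0,0],[0,0,0],[0,0,0],[0,0,0],[0,0,0]]'

```text
clock: 24.75
position: [0.4531, -0.0541, 0.0533]
tool_rot: [-0.946, 1.569, -2.518]
force: [-0.3, -0.2, 0.5]
grip_width: 0.0855
```

Run:
```python
from h import *
rem([.452,-.0545,.054])
```

```text
t 24.75 pos [ 0.4531 -0.0541  0.0533] err world mm [-1.1 -0.4  0.7] units in target frame [-0.02 -0.04  0.01] rot units [-0.01  0.01  0.01] w 0.0855 q [ 0.27  0.61 -0.37  2.15  0.49  0.46 -0.48]
```

Emit:
arm_command --delta_pos '[[0,0,0],[0,0,0],[0,0,0],[0,0,0],[0,0,0],[0,0,0],[0,0,0],[0,0,0]]' --rotation '[[0,0,0],[0,0,0],[0,0,0],[0,0,0],[0,0,0],[0,0,0],[0,0,0],[0,0,0]]' --gripper 1

```text
clock: 25.55
position: [0.4532, -0.0545, 0.0542]
tool_rot: [-0.386, 1.569, -1.959]
force: [0.2, -0.2, -1.9]
grip_width: 0.0419
```

Emit:
arm_command --delta_pos '[[-0.3,0,0],[-0.6,0,0],[-0.8,0,0],[-0.8,0,0],[-0.8,0,0],[-0.5,0.2,-0.2],[-0.2,0.4,-0.4],[0,0.6,-0.6],[0,0.65,-0.65],[0,0.65,-0.65]]' --rotation '[[0,0,0],[0,0,0],[0,0,0],[0,0,0],[0,0,0],[0,0,0],[0,0,0],[0,0,0],[0,0,0],[0,0,0]]'

```text
clock: 26.55
position: [0.5279, 0.0204, 0.1851]
tool_rot: [-0.284, 1.568, -1.86]
force: [0.6, -0.4, -2.1]
grip_width: 0.0421
```

Run:
```python
from h import *
rem([.598,.086,.2])
```

```text
t 26.55 pos [0.5279 0.0204 0.1851] err world mm [70.1 65.6 14.9] units in target frame [-0.5   2.34 -2.19] rot units [-0.05  0.03  0.01] w 0.0421 q [ 0.24  0.49 -0.52  1.89  0.32  0.84 -0.46]
```

Emit:
arm_command --delta_pos '[[-0.2,0.65,-0.6],[0,0.6,-0.55],[0,0.5,-0.5],[0,0.3,-0.3],[0,0.1,-0.1],[0,0,0],[0,0,0]]' --rotation '[[-0.05,0,0],[0,0,0],[0,0,0],[0,0,0],[0,0,0],[0,0,0],[0,0,0]]'

```text
clock: 27.25
position: [0.5943, 0.0865, 0.1942]
tool_rot: [-0.847, 1.569, -2.415]
force: [0.4, 0.2, -0.8]
grip_width: 0.0416
```

Run:
```python
from h import *
rem([.598,.086,.0595])
P=optics.camera_params('wrist'); im=optics.grab_frame('wrist'); cv2.imwrite('pics/w10.png',im[:,:,::-1])
for c in('blue','cork'):
  for uv,a,bb in blobs(im,c): print(c,np.round(uv),a,bb,onz(P,uv,.01).round(4),onz(P,uv,.099).round(4))
```

```text
t 27.25 pos [0.5943 0.0865 0.1942] err world mm [   3.7   -0.5 -134.7] units in target frame [4.49 0.12 0.02] rot units [0.03 0.01 0.01] w 0.0416 q [ 0.11  0.58 -0.51  1.7   0.34  0.95 -0.53]
blue [506. 354.] 66.5 (501, 349, 11, 12) [ 0.8653 -0.1174  0.01  ] [ 0.7886 -0.0372  0.099 ]
blue [286. 350.] 5192.0 (241, 303, 91, 74) [ 0.6022 -0.1108  0.01  ] [ 0.6003 -0.0326  0.099 ]
blue [284. 187.] 791.0 (248, 151, 73, 68) [0.5987 0.0877 0.01  ] [0.5978 0.1095 0.099 ]
cork [164. 405.] 175.0 (150, 394, 26, 23) [ 0.4477 -0.1976  0.01  ] [ 0.4897 -0.0947  0.099 ]
cork [284. 185.] 2570.5 (255, 157, 59, 57) [0.5989 0.0892 0.01  ] [0.598  0.1106 0.099 ]
cork [120.  46.] 1049.0 (99, 8, 55, 76) [0.4543 0.2144 0.01  ] [0.4944 0.2003 0.099 ]
cork [281.  26.] 2521.0 (254, 0, 56, 57) [0.5951 0.2297 0.01  ] [0.5953 0.2112 0.099 ]
```

Emit:
arm_command --delta_pos '[[0.3,0.12,-0.02],[0.6,0,0],[0.6,0,0],[0.6,0,0],[0.5,0,0],[0.4,0,0],[0.2,0,0],[0,0,0],[0,0,0]]' --rotation '[[0,0,0],[0,0,0],[0,0,0],[0,0,0],[0,0,0],[0,0,0],[0,0,0],[0,0,0],[0,0,0]]'

```text
clock: 28.2
position: [0.5977, 0.0829, 0.0924]
tool_rot: [-0.387, 1.568, -1.958]
force: [-0.6, 0.2, -0.9]
grip_width: 0.0416
```

Run:
```python
from h import *
rem([.598,.087,.0595])
```

```text
t 28.2 pos [0.5977 0.0829 0.0924] err world mm [  0.3   4.1 -32.9] units in target frame [ 1.1   0.01 -0.14] rot units [-0.01  0.03  0.01] w 0.0416 q [ 0.07  0.72 -0.45  1.75  0.43  0.77 -0.6 ]
```

Emit:
arm_command --delta_pos '[[0.2,0,-0.12],[0.3,0,0],[0.3,0,0],[0.2,0,0],[0.08,0,0],[0,0,0],[0,0,0]]' --rotation '[[0,0,0],[0,0,0],[0,0,0],[0,0,0],[0,0,0],[0,0,0],[0,0,0]]'

```text
clock: 28.9
position: [0.5984, 0.087, 0.0583]
tool_rot: [0.279, 1.568, -1.293]
force: [0.7, -0.6, -0.4]
grip_width: 0.0417
```

Emit:
arm_command --delta_pos '[[0,0,0],[0,0,0],[0,0,0],[0,0,0],[-0.2,0,0],[-0.5,0,0],[-0.8,0,0],[-1,0,0],[-1,0,0],[-0.5,0,0]]' --rotation '[[0,0,0],[0,0,0],[0,0,0],[0,0,0],[0,0,0],[0,0,0],[0,0,0],[0,0,0],[0,0,0],[0,0,0]]' --gripper -1

```text
clock: 29.9
position: [0.5977, 0.0876, 0.187]
tool_rot: [0.309, 1.569, -1.261]
force: [0.4, -0.0, 0.5]
grip_width: 0.0852
```

Run:
```python
from h import *
rem([.592,-.368,.2])
P=optics.camera_params('wrist'); im=optics.grab_frame('wrist'); cv2.imwrite('pics/w11.png',im[:,:,::-1])
for c in('blue','cork'):
  for uv,a,bb in blobs(im,c): print(c,np.round(uv),a,bb,onz(P,uv,.01).round(4),onz(P,uv,.103).round(4))
```

```text
t 29.9 pos [0.5977 0.0876 0.187 ] err world mm [  -5.7 -455.6   13. ] units in target frame [-0.43 -0.19 15.19] rot units [ 0.    0.02 -0.01] w 0.0852 q [ 0.1   0.6  -0.51  1.69  0.35  0.94 -0.54]
blue [280. 224.] 1351.5 (260, 203, 41, 43) [0.5989 0.0518 0.01  ] [0.5989 0.0865 0.103 ]
blue [280. 189.] 646.5 (244, 153, 74, 60) [0.599  0.0883 0.01  ] [0.599  0.1119 0.103 ]
cork [281. 188.] 795.0 (252, 159, 59, 45) [0.599  0.0895 0.01  ] [0.599  0.1127 0.103 ]
cork [95. 76.] 15.5 (91, 73, 9, 7) [0.4358 0.1904 0.01  ] [0.4854 0.183  0.103 ]
cork [113.  46.] 1028.0 (93, 8, 53, 77) [0.4553 0.2147 0.01  ] [0.4989 0.1999 0.103 ]
cork [276.  25.] 2553.5 (248, 0, 57, 57) [0.5951 0.2296 0.01  ] [0.5963 0.2103 0.103 ]
```

View pics/w11.png

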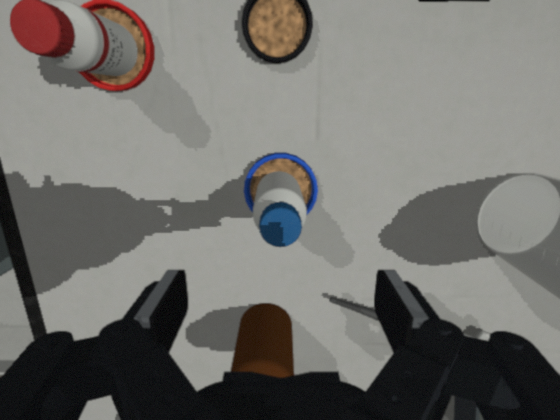

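Blue is upright in its stand: cap (280,224) gives (.599, .087), stand centre (.599, .088). Now to the brown dropper bottle.

Emit:
arm_command --delta_pos '[[-0.3,0,0.5],[-0.2,0,0.9],[0,0,1],[0,0,1],[0,0,1],[0,0,1],[0,0,1],[0,0,1],[0,0,1],[0,0,1]]' --rotation '[[0,0,0],[0,0,0],[0,0,0],[0,0,0],[0,0,0],[0,0,0],[0,0,0],[0,0,0],[0,0,0],[0,0,0]]'

```text
clock: 30.95
position: [0.5997, -0.1986, 0.2183]
tool_rot: [1.558, 1.557, -0.003]
force: [1.4, -0.0, 0.8]
grip_width: 0.0856
```

Run:
```python
from h import *
rem([.592,-.368,.2])
```

```text
t 30.95 pos [ 0.5997 -0.1986  0.2183] err world mm [  -7.7 -169.4  -18.3] units in target frame [ 0.61 -0.26  5.65] rot units [ 0.09  0.   -0.14] w 0.0856 q [ 0.55  0.59 -0.49  1.6   0.31  1.01 -0.02]
```

Emit:
arm_command --delta_pos '[[0.2,-0.1,0.9],[0.2,-0.1,0.9],[0.2,0,0.9],[0,0,0.9],[0,0,0.9],[0,0,0.6],[0,0,0.3],[0,0,0],[0,0,0]]' --rotation '[[0.1,0,-0.1],[0,0,0],[0,0,0],[0,0,0],[0,0,0],[0,0,0],[0,0,0],[0,0,0],[0,0,0]]'

```text
clock: 31.85
position: [0.5923, -0.37, 0.2076]
tool_rot: [1.439, 1.563, -0.136]
force: [1.0, 0.5, 0.7]
grip_width: 0.0856
```

Run:
```python
from h import *
rem([.592,-.368,.035])
P=optics.camera_params('wrist'); im=optics.grab_frame('wrist'); cv2.imwrite('pics/w12.png',im[:,:,::-1])
for c in('dark',):
  for uv,a,bb in blobs(im,c): print(c,np.round(uv),a,bb,onz(P,uv,.067).round(4))
```

```text
t 31.85 pos [ 0.5923 -0.37    0.2076] err world mm [  -0.3    2.  -172.6] units in target frame [ 5.75 -0.01 -0.07] rot units [-0.04  0.01 -0.08] w 0.0856 q [ 0.75  0.71 -0.46  1.41  0.33  1.09  0.23]
dark [303. 345.] 642.5 (290, 328, 28, 35) [ 0.6167 -0.5227  0.067 ]
dark [318. 270.] 756.0 (302, 254, 32, 33) [ 0.6287 -0.4382  0.067 ]
dark [556. 256.] 97.5 (547, 243, 13, 26) [ 0.8517 -0.4253  0.067 ]
dark [464. 242.] 467.0 (430, 234, 70, 17) [ 0.7619 -0.4102  0.067 ]
dark [280. 345.] 40989.0 (0, 219, 560, 201) [ 0.593 -0.522  0.067]
dark [277. 196.] 309.0 (267, 187, 22, 20) [ 0.592  -0.3665  0.067 ]
dark [  6. 138.] 949.0 (0, 85, 23, 107) [ 0.3702 -0.3157  0.067 ]
dark [542.  37.] 2353.0 (524, 0, 36, 75) [ 0.7935 -0.2423  0.067 ]
```

View pics/w12.png

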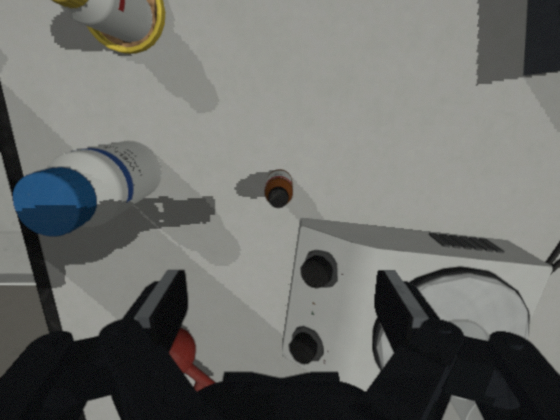

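The dropper bottle's cap is at (277,196), world (.592, -.367). The hotplate corner (300,220) is close on the +x/-y side, so I'll measure its height before descending.

Run:
```python
from h import *
def tri(obs):
    A=np.zeros((3,3));b=np.zeros(3);rs=[]
    for n,uv in obs:
        o,d=ray(optics.camera_params(n),uv); d/=np.linalg.norm(d); M=np.eye(3)-np.outer(d,d); A+=M; b+=M@o; rs.append((o,M))
    X=np.linalg.solve(A,b); return X.round(4),[round(1e3*np.linalg.norm(M@(X-o)),1) for o,M in rs]
print('knob',tri([('top',(409.8,177.5)),('side',(298.7,356.2)),('wrist',(318,270))]))
for z in(.06,.07,.08,.09,.1): print(z,onz(optics.camera_params('wrist'),(301,221),z).round(3), onz(optics.camera_params('wrist'),(284,352),z).round(3))
```

```text
knob (array([ 0.6304, -0.4445,  0.054 ]), [np.float64(0.9), np.float64(0.3), np.float64(0.6)])
0.06 [ 0.613 -0.392  0.06 ] [ 0.598 -0.537  0.06 ]
0.07 [ 0.612 -0.388  0.07 ] [ 0.598 -0.528  0.07 ]
0.08 [ 0.612 -0.385  0.08 ] [ 0.597 -0.52   0.08 ]
0.09 [ 0.611 -0.381  0.09 ] [ 0.597 -0.511  0.09 ]
0.1 [ 0.61  -0.377  0.1  ] [ 0.597 -0.502  0.1  ]
```

Emit:
arm_command --delta_pos '[[0.3,0,-0.23],[0.6,0,0],[0.8,0,0],[0.8,0,0],[0.7,0,0],[0.5,0,0],[0.3,0,0],[0.1,0,0],[0,0,0],[0,0,0]]' --rotation '[[0,0,-0.08],[0,0,0],[0,0,0],[0,0,0],[0,0,0],[0,0,0],[0,0,0],[0,0,0],[0,0,0],[0,0,0]]'

```text
clock: 32.9
position: [0.5956, -0.3505, 0.0794]
tool_rot: [-2.804, 1.569, 1.915]
force: [0.3, -0.2, 0.4]
grip_width: 0.0856
```

Run:
```python
from h import *
rem([.592,-.363,.041])
```

```text
t 32.9 pos [ 0.5956 -0.3505  0.0794] err world mm [ -3.6 -12.5 -38.4] units in target frame [ 1.28 -0.12  0.42] rot units [ 0.07 -0.02  0.01] w 0.0856 q [ 0.7   0.84 -0.42  1.5   0.4   0.88  0.16]
```

Emit:
arm_command --delta_pos '[[0,-0.12,0.4],[0.2,0,0],[0.3,0,0],[0.3,0,0],[0.25,0,0],[0.1,0,0],[0,0,0],[0,0,0]]' --rotation '[[0.07,0,0],[0,0,0],[0,0,0],[0,0,0],[0,0,0],[0,0,0],[0,0,0],[0,0,0]]'

```text
clock: 33.7
position: [0.5921, -0.3644, 0.043]
tool_rot: [2.539, 1.57, 0.966]
force: [0.7, -0.5, -0.4]
grip_width: 0.0856
```

Run:
```python
from h import *
rem([.592,-.364,.041])
```

```text
t 33.7 pos [ 0.5921 -0.3644  0.043 ] err world mm [-0.1  0.4 -2. ] units in target frame [ 0.07 -0.   -0.01] rot units [-0.01 -0.01 -0.01] w 0.0856 q [ 0.71  0.89 -0.4   1.5   0.42  0.83  0.15]
```

Emit:
arm_command --delta_pos '[[0.15,0,0],[0,0,0],[0,0,0],[0,0,0],[0,0,0],[0,0,0],[0,0,0],[0,0,0],[0,0,0],[0,0,0]]' --rotation '[[0,0,0],[0,0,0],[0,0,0],[0,0,0],[0,0,0],[0,0,0],[0,0,0],[0,0,0],[0,0,0],[0,0,0]]' --gripper 1 --grip_force 30

```text
clock: 34.7
position: [0.5927, -0.3645, 0.0392]
tool_rot: [1.678, 1.569, 0.106]
force: [-0.2, 0.4, -0.6]
grip_width: 0.0253
```

Emit:
arm_command --delta_pos '[[-0.3,0,0],[-0.6,0,0],[-0.8,0,0],[-1,0,0],[-1,0,0],[-0.8,0,0],[-0.5,0,-0.2],[-0.2,0,-0.5],[0,0,-0.8],[0,0,-1]]' --rotation '[[0,0,0],[0,0,0],[0,0,0],[0,0,0],[0,0,0],[0,0,0],[0,0,0],[0,0,0],[0,0,0],[0,0,0]]'

```text
clock: 35.7
position: [0.5916, -0.2881, 0.2102]
tool_rot: [1.193, 1.565, -0.383]
force: [0.4, 1.2, -1.5]
grip_width: 0.0253
```

Run:
```python
from h import *
rem([.594,.230,.2])
from h import *
def tri(obs):
    A=np.zeros((3,3));b=np.zeros(3);rs=[]
    for n,uv in obs:
        o,d=ray(optics.camera_params(n),uv); d/=np.linalg.norm(d); M=np.eye(3)-np.outer(d,d); A+=M; b+=M@o; rs.append((o,M))
    X=np.linalg.solve(A,b); return X.round(3),[round(1e3*np.linalg.norm(M@(X-o)),1) for o,M in rs]
print('post base',tri([('top',(150,145)),('side',(385,145))]),'elbow',tri([('top',(145,105)),('side',(390,40))]),'disp',tri([('top',(101,158)),('side',(368,95))]))
```

```text
t 35.7 pos [ 0.5916 -0.2881  0.2102] err world mm [  2.4 518.1 -10.2] units in target frame [  0.34   0.08 -17.27] rot units [-0.05  0.02 -0.05] w 0.0253 q [ 0.66  0.64 -0.47  1.53  0.32  1.04  0.1 ]
post base (array([0.746, 0.287, 0.003]), [np.float64(1.7), np.float64(1.7)]) elbow (array([0.712, 0.211, 0.352]), [np.float64(12.4), np.float64(12.4)]) disp (array([0.678, 0.395, 0.092]), [np.float64(5.0), np.float64(5.0)])
```

The electrode holder stands near the black stand, so I'll check its clearance before moving in.

Run:
```python
import cv2,numpy as np
t=cv2.resize(cv2.imread('pics/top0.png')[85:215,65:195],(400,400),interpolation=cv2.INTER_CUBIC)
s=cv2.resize(cv2.imread('pics/side0.png')[0:170,290:460],(400,400),interpolation=cv2.INTER_CUBIC)
o=np.hstack([t,s]).astype(float)*1.8
cv2.imwrite('pics/dev.png',np.clip(o,0,255).astype(np.uint8))
```

```text
(no output)
```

View pics/dev.png

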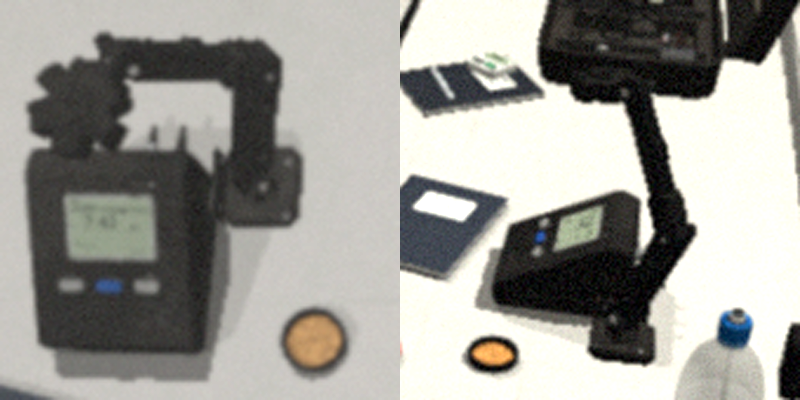

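Run:
```python
from h import *
def tri(obs):
    A=np.zeros((3,3));b=np.zeros(3);rs=[]
    for n,uv in obs:
        o,d=ray(optics.camera_params(n),uv); d/=np.linalg.norm(d); M=np.eye(3)-np.outer(d,d); A+=M; b+=M@o; rs.append((o,M))
    X=np.linalg.solve(A,b); return X.round(3),[round(1e3*np.linalg.norm(M@(X-o)),1) for o,M in rs]
print('elbow',tri([('top',(151,106)),('side',(409,93))]),'top end',tri([('top',(106,103)),('side',(386,38))]),'meter near top corner',tri([('top',(132,187)),('side',(390,100))]))
```

```text
elbow (array([0.779, 0.238, 0.204]), [np.float64(9.0), np.float64(9.0)]) top end (array([0.716, 0.302, 0.322]), [np.float64(2.9), np.float64(2.9)]) meter near top corner (array([0.671, 0.323, 0.096]), [np.float64(79.1), np.float64(79.1)])
```

The electrode holder's nearest raised point is about (.716, .302, .32), 14 cm from the black stand, so the path is clear. Continuing.

Emit:
arm_command --delta_pos '[[0,0,-1],[0,0,-1],[0,0,-1],[0,0,-1],[0,0,-1],[0,0,-1],[0,0,-1],[0,0,-1],[0,0,-1],[0,0,-0.9]]' --rotation '[[-0.05,0,-0.05],[0,0,0],[0,0,0],[0,0,0],[0,0,0],[0,0,0],[0,0,0],[0,0,0],[0,0,0],[0,0,0]]'

```text
clock: 36.7
position: [0.5817, 0.0343, 0.2069]
tool_rot: [-1.691, 1.562, 3.03]
force: [0.4, -0.2, 0.5]
grip_width: 0.0254
```

Run:
```python
from h import *
rem([.594,.228,.2])
```

```text
t 36.7 pos [0.5817 0.0343 0.2069] err world mm [ 12.3 193.7  -6.9] units in target frame [ 0.23  0.41 -6.46] rot units [ 0.08 -0.01  0.08] w 0.0254 q [ 0.21  0.55 -0.53  1.73  0.32  0.96 -0.43]
```

Emit:
arm_command --delta_pos '[[0,0.1,-0.9],[0,0.1,-0.9],[0,0.1,-0.9],[0,0.1,-0.8],[0,0,-0.8],[0,0,-0.7],[0,0,-0.5],[0,0,-0.3],[0,0,-0.1],[0,0,0]]' --rotation '[[0.08,0,0.08],[0,0,0],[0,0,0],[0,0,0],[0,0,0],[0,0,0],[0,0,0],[0,0,0],[0,0,0],[0,0,0]]'

```text
clock: 37.7
position: [0.5814, 0.23, 0.204]
tool_rot: [-1.693, 1.562, 3.032]
force: [0.1, -0.3, -0.2]
grip_width: 0.0257
```

Run:
```python
from h import *
rem([.594,.230,.045])
P=optics.camera_params('wrist'); im=optics.grab_frame('wrist'); cv2.imwrite('pics/w13.png',im[:,:,::-1])
for uv,a,bb in blobs(im,'cork',300): print(np.round(uv),a,bb,onz(P,uv,.006).round(4))
```

```text
t 37.7 pos [0.5814 0.23   0.204 ] err world mm [  12.6   -0.  -159. ] units in target frame [5.3  0.42 0.  ] rot units [ 0.12 -0.01  0.08] w 0.0257 q [-0.12  0.62 -0.53  1.61  0.34  1.01 -0.74]
[284. 303.] 977.0 (260, 279, 50, 42) [0.5868 0.089  0.006 ]
[158. 198.] 673.5 (129, 169, 58, 57) [0.4518 0.2145 0.006 ]
[295. 183.] 1669.5 (271, 160, 48, 48) [0.5953 0.2318 0.006 ]
```

View pics/w13.png

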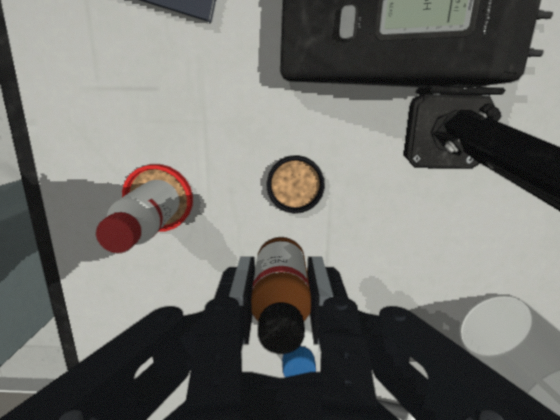

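The dropper hangs straight in the jaws. The black stand is at (295,183), world (.595, .231), with the holder well clear.

Emit:
arm_command --delta_pos '[[0,0.43,-0.05],[0.4,0,0],[0.7,0,0],[0.7,0,0],[0.7,0,0],[0.7,0,0],[0.4,0,0],[0.2,0,0],[0,0,0],[0,0,0]]' --rotation '[[0.12,0,0.08],[0,0,0],[0,0,0],[0,0,0],[0,0,0],[0,0,0],[0,0,0],[0,0,0],[0,0,0],[0,0,0]]'

```text
clock: 38.75
position: [0.5977, 0.2246, 0.0814]
tool_rot: [0.439, 1.569, -1.142]
force: [0.5, 0.9, 0.3]
grip_width: 0.0255
```

Run:
```python
from h import *
rem([.595,.232,.0445])
```

```text
t 38.75 pos [0.5977 0.2246 0.0814] err world mm [ -2.7   7.4 -36.9] units in target frame [ 1.23 -0.09 -0.25] rot units [-0.09  0.01 -0.01] w 0.0255 q [-0.16  0.78 -0.46  1.66  0.44  0.81 -0.82]
```

Emit:
arm_command --delta_pos '[[0.1,-0.09,-0.25],[0.2,0,0],[0.3,0,0],[0.3,0,0],[0.2,0,0],[0.08,0,0],[0,0,0],[0,0,0]]' --rotation '[[-0.09,0,0],[0,0,0],[0,0,0],[0,0,0],[0,0,0],[0,0,0],[0,0,0],[0,0,0]]'

```text
clock: 39.55
position: [0.5957, 0.2332, 0.0445]
tool_rot: [1.388, 1.568, -0.182]
force: [0.2, 0.0, -0.2]
grip_width: 0.0252
```

Emit:
arm_command --delta_pos '[[0.03,0,0],[0,0,0],[0,0,0],[0,0,0],[0,0,0],[-0.2,0,0],[-0.5,0,0],[-0.8,0,0],[-1,0,0],[-1,0,0]]' --rotation '[[0,0,0],[0,0,0],[0,0,0],[0,0,0],[0,0,0],[0,0,0],[0,0,0],[0,0,0],[0,0,0],[0,0,0]]' --gripper -1

```text
clock: 40.55
position: [0.5941, 0.2329, 0.1531]
tool_rot: [-0.283, 1.569, -1.853]
force: [0.3, -0.5, 0.9]
grip_width: 0.0855
```

Emit:
arm_command --delta_pos '[[-0.8,0,0],[-0.6,0,0.4],[-0.4,-0.4,0.8],[0,-0.5,0.8],[0,-0.5,0.8],[0,-0.4,0.8],[0,-0.4,0.5],[0,0,0.2],[0,0,0],[0,0,0]]' --rotation '[[0,0,0],[0,0,0],[0,0,0],[0,0,0],[0,0,0],[0,0,0],[0,0,0],[0,0,0],[0,0,0],[0,0,0]]'

```text
clock: 41.55
position: [0.5276, 0.102, 0.2258]
tool_rot: [1.726, 1.554, 0.159]
force: [-1.0, 0.4, -0.7]
grip_width: 0.0856
```

Run:
```python
from h import *
rem([.5,.06,.24])
P=optics.camera_params('wrist'); im=optics.grab_frame('wrist'); t=optics.grab_frame('top'); s=optics.grab_frame('side')
cv2.imwrite('pics/w14.png',im[:,:,::-1])
a=cv2.resize(t[165:285,140:420],(800,343),interpolation=cv2.INTER_CUBIC); b=np.hstack([cv2.resize(im,(333,250)),cv2.resize(s[120:380,160:450],(279,250))]); b=np.pad(b,((0,0),(0,800-b.shape[1]),(0,0)))
cv2.imwrite('pics/fin.png',np.clip(np.vstack([a,b])*1.4,0,255).astype(np.uint8)[:,:,::-1])
for n,f in(('top',t),('side',s)):
  P=optics.camera_params(n)
  for c in('blue','dark'):
    for uv,ar,bb in blobs(f,c,50):
      X=onz(P,uv,.01)
      if .4<X[0]<.66 and -.45<X[1]<.3: print(n,c,np.round(uv,1),ar,bb)
```

```text
t 41.55 pos [0.5276 0.102  0.2258] err world mm [-27.6 -42.   14.2] units in target frame [-0.47 -0.92  1.4 ] rot units [ 0.03 -0.02 -0.16] w 0.0856 q [ 0.12  0.44 -0.56  1.84  0.3   0.92 -0.57]
top blue [387.3 241.9] 192.5 (379, 234, 17, 17)
top dark [274.1 204.1] 50.5 (268, 202, 13, 8)
top dark [220.  226.5] 357.0 (183, 195, 73, 54)
top dark [275.5 189.5] 173.5 (268, 182, 16, 16)
side blue [209.1 277. ] 362.5 (198, 265, 22, 25)
side blue [325.5 186. ] 69.5 (316, 177, 21, 18)
side blue [324.7 156.4] 86.0 (319, 152, 13, 11)
side dark [298.5 356.2] 214.0 (290, 347, 18, 19)
side dark [305. 198.] 376.0 (294, 183, 23, 32)
```

View pics/fin.png

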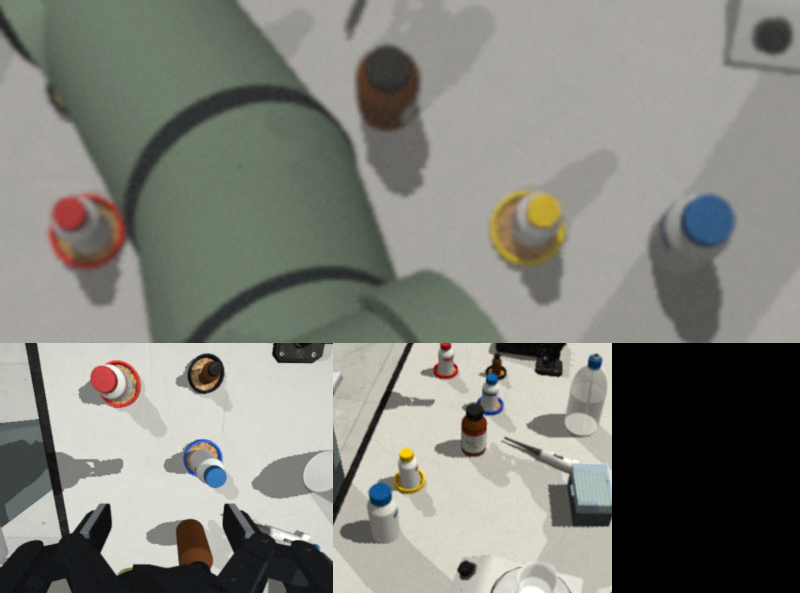

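All four small bottles stand upright in their matching stands. The large bottles' caps are at the same pixels as at the start: white (387,242) against (387,241), brown (275.5,189.5) against (276,190). The gripper is empty and clear of everything, so I'm handing in.

```bash
python3 -c "
from workcell import bot
print(bot.job_done())"
```

```text
the job is handed in; nothing more can be done
None
```

The job is handed in at about 41.7 s. The red, yellow, blue and small brown bottles, moved in that order, each stand upright in the stand with the matching rim.

**Last checks:** the final wrist and side views show all four upright inside their rims. The arm hid part of the top view. Measured before leaving each stand, the red, yellow and blue caps were within about 4 mm of the stand centre. The brown bottle I only checked by eye in the last picture. Both large bottles' caps are within about 1 pixel of where they started, roughly the limit of that measurement. The gripper was open and clear at hand-in.

**What went wrong on the way:**
- **Red:** the first grip closed on the shoulder instead of the cap, so I re-gripped it on the body.
- **Yellow:** the first descent went too low and pushed on the bottle with about 26 N (the limit is 40 N), and the hand drifted sideways by 14–18 mm. The bottle stayed upright, and I opened, measured again and re-gripped it.
- **Calibration:** the wrist camera read y about 3–5 mm higher than the top camera. I relied mainly on the wrist readings, and the difference was within the stands' clearance.

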